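# Load the strap sealer's sprung magazine and hold the cartridge home

### The arm

A 7-joint arm with a two-finger parallel gripper is mounted at the origin on the work surface. World frame = base frame: x ahead of the robot, y to its left, z up, the work surface at z = 0. Lengths are in m, angles in rad, forces in N, time in s.
With the tool pointing down it reaches from about 0.35 to 0.9 m from the base axis. Payload 8.1 kg.
Tool frame: the origin (TCP) lies between the finger pads; the fingertips stand ahead of it and the grasp point (between the pads) is the TCP (arm.nose_length is the z of the fingertips in the tool frame, in m); z points along the fingers, y is the line along which they close (so a half turn about z gives the same grasp; the last joint's range is limited). The gripper opens to 92 mm and grips with 3 to 60 N. Pads are 19 mm wide; open, the fingers measure 130 mm over their backs; the gripper's body (75 mm by 190 mm) begins 47 mm behind the grasp point.
Start: joints at [-0.103, 0.434, 0.025, 1.573, -0.012, 1.134, -0.075], TCP at [0.625, -0, 0.246] pointing down, gripper open.
Joint ranges: [-2.62, 2.62], [-0.44, 2.09], [-1.27, 1.32], [0.08, 2.57], [-1.32, 4.46], [0.12, 2], [-2.74, 2.74]. Speed limits (rad/s): [2.22, 2.22, 3.01, 3.01, 3.14, 3.14, 3.14].

### API

Orientations are given as a rotation vector (axis times angle).
In Python, from cell import sensors, optics, arm gives the robot as it stands.
- The arm moves only by the tool arm_command, never from a script. Its argument "deltas" is one flat list of numbers, 7 for each row, row after row: the turn, a rotation vector about the world's x, y, z as a fraction of full scale, then the shift along the world's x, y, z as a fraction of full scale, then the finger opening in mm, from 0 to 91.8. In form: [wx, wy, wz, dx, dy, dz, fingers, wx, wy, wz, dx, dy, dz, fingers, ...]. A call has 1 to 20 rows; each row is the pose to reach, as a shift and turn from the pose commanded when the call began; what a row does not reach only later rows make up. Full scale, the value 1, is 1 m for a shift and 90 degrees for a turn. A row lasts 1/10 s, in which the tool goes at most 50 mm and 8.59 degrees, less where a joint would pass 70% of its speed; a pose out of reach is approached as far as the arm can. A call with a number of a shift or a turn outside -1 to 1 is refused whole. A call with a gripper value outside its range is refused whole. The fingers move at their own pace and stop on an object; "force" is the grip in N (left out, the last holds). Time passes only in rows, so rows that repeat a pose let the fingers close. It gives the time, the measured TCP pose, the force, the opening and the grip force at its end, in the units of the state.
- sensors.observe(): the state, without advancing time (a new reading comes with each control period).
- optics.get_image(name): name is "scene" or "side" or "wrist"; returns the picture (384x512x3 uint8, blue, green, red); there is no depth.
- optics.calibration(name): a dict with "camera_matrix" (3x3 intrinsics, pixels), "D" ([k1, k2, p1, p2, k3] as OpenCV has them; the pictures are not rectified), "rvec" (rotation vector, rad) and "tvec" (3), from world to camera coordinates, as OpenCV has them. Camera axes: x right, y down, z forward; pixel columns grow to the right and rows downward; lengths in m; the calibration is good to about 2 mm. A picture is of the moment at which its call begins: read the wrist's pose just before it. calibration takes no time and is no camera call; for the wrist camera it gives the pose at the moment of the call.
- arm.sign_off(): hands the job in; it is judged then, once.
The state is a dict: "clock": time; "joints": joint angles; "dq": joint speeds; "joint_efforts": joint torques, N m; "position": TCP position; "ee_rot": TCP orientation; "force": force on the tool from outside, world axes, zero at the start; "ft_torque": the same for the moment, N m; "width": opening from 0.0 (shut) to 1.0 (fully open); "gripper_force": force on a finger pad.
Only numpy, scipy, OpenCV 4.12 (cv2) and the standard library are available. Lean on these libraries where they do the work, as an engineer would, in place of code of your own. Each camera call takes 0.05 s, during which the arm holds its last target. There are 200 camera calls.

### The job

Take the full cartridge of strapping seals (the tall one; the shorter one is nearly used up) out of the compartmented bin and put it, seals down, into the well of the bench sealer's magazine. Press it down against the sprung follower until its shoulder plate sits fully home and bears firmly on the steel rim, without ramming it, and finish while still holding it pressed down there with the gripper, because the spring pushes it back up as soon as it is let go. Leave the other two things in the bin and everything else on the bench where they are.

Things in the scene. Friction and masses are not known exactly. Their poses are not given: they have to be found in the camera images.
- cartridge_grip (a point): Full cartridge, loose, 0.09 to 0.18 kg, upright in one compartment of the bin. From the bottom: steel stack of seals 30 (x) x 20 (y) x 55 tall, black shoulder plate 50 x 40 x 6, black grip block 24 (x) x 20 (y) x 46 tall. This point: centre of the grip block, 23 below its top, 23 above the shoulder plate's upper face, 84 above the cartridge's bottom. z up. Half a turn about z makes no difference.
- cartridge_shoulder (a point): Centre of the lower face of the full cartridge's shoulder plate (the face that lands on the rim); 29 mm below cartridge_grip, same axes.
- cartridge: The full cartridge again; origin at the centre of its bottom, 84 mm below cartridge_grip, same axes.
- short_cartridge_grip (a point): Nearly used-up cartridge in another compartment: same shoulder plate and grip block, but its stack of seals is only 30 tall (82 mm in all), so it stands 25 mm lower. Not wanted: too short to load the magazine. Centre of its grip block.
- core_plug_centre (a point): White round tube plug with a flange, 50 in diameter, 36 tall, in the remaining compartment; its centre. Not wanted.
- bin: Fixed grey open bin, 76 (x) x 218 (y) x 40 tall, walls and floor 5 thick, with two inner walls making three compartments in a row along y, centres at y = -71, 0, +71, each about 66 square. Origin at the centre of its underside, z up. It stands left or right of the robot's middle line, the magazine on the other side. Which thing is in which compartment varies.
- magazine: Fixed magazine of the bench sealer: steel base plate 150 (x) x 100 (y) x 12, grey housing 80 x 70 on it with an upright well, and on top of that the steel rim plate. Origin at the centre of its underside, z up.
- rim: Fixed steel rim plate on top of the magazine, 84 (x) x 74 (y) x 6, its upper face 85 above the table: the hard stop for the cartridge's shoulder plate. Origin at the centre of its lower face; axes of the magazine.
- rim_mouth (a point): Centre of the well's mouth in the upper face of the rim plate, 85 above the table; axes of the magazine, z up. The well is 34 (x) x 24 (y), straight down, with a 3 mm chamfer at the mouth; the cartridge's 30 mm side lies along this x.
- follower (a joint): Sprung aluminium follower in the well, its top 30 mm below the rim at rest. Value in m, 0 at rest (up), growing as it is pressed down. The spring pushes back with about 4 N at first touch and 10 N at 25 mm (240 N/m). The full cartridge's shoulder meets the rim at 0.025; there the resistance becomes rigid.
- marker: Bystander: loose marker pen, 130 long, lying; origin at its middle, on the table.
- tape_measure: Bystander: loose black tape measure, 70 x 40 x 60 tall; origin at the centre of its underside.
- small_carton: Bystander: loose small cardboard carton, 100 x 100 x 70 tall; origin at the centre of its underside.
- knife: Bystander: loose carton knife, lying, about 160 long, 20 tall; origin at the middle of its underside.
- label_roll: Bystander: loose paper label roll standing on end, 80 in diameter, 50 tall; origin at the centre of its underside.
- tape_roll: Bystander: loose roll of brown tape lying flat, 104 in diameter, 48 tall; origin at the centre of its underside.
There are look-alikes about, which are no part of the job. Leave any blue or green look-alike of the cartridge alone.

How it is judged:
By the outcome, as a careful person would: the job done as asked, in the order asked, and still so for the second after the job is handed in, while the arm keeps its last pose, push and grip.
It also fails if it takes over 48 s, if anything falls off the work surface, if the arm or the gripper's body presses on something with over 40 N, if the wrist force passes 120 N, or if a joint passes its speed limit or range.

## Working session

There is one attempt and no reset: what is moved stays moved. The work goes in short steps, Python scripts to look and compute and a tool call to move; the robot and the scene stay as the last step left them, time stands still between calls to the robot, and variables do not carry over. Pictures are saved under pics/ and viewed, at most 10 in all, crops included, and the job is handed in when it is done.

Besides the shell and the picture viewer there is one more tool, called as name(argument=value, ...) on one line, values as JSON. arm_command: Moves the arm, as the interface text tells. Its arguments: {"type":"object","properties":{"deltas":{"type":"array","items":{"type":"number"}},"force":{"type":"number"}},"required":["deltas"]}

```bash
mkdir -p pics; cat > h.py <<'E'
import numpy as np, cv2
from cell import sensors, optics, arm
def snap(n,f):
    c=optics.calibration(n); im=optics.get_image(n); cv2.imwrite('pics/'+f+'.png',im); np.savez('pics/'+f+'.npz',**{k:np.array(v,float) for k,v in c.items()}); return im
def cal(f): return dict(np.load('pics/'+f+'.npz'))
def pix(f,uv,z):
    c=cal(f); R=cv2.Rodrigues(c['rvec'])[0]; t=c['tvec'].reshape(3)
    p=cv2.undistortPoints(np.array(uv,float).reshape(-1,1,2),c['camera_matrix'],c['D']).reshape(-1,2)
    o=-R.T@t; d=np.c_[p,np.ones(len(p))]@R
    return o+d*((z-o[2])/d[:,2])[:,None]
def proj(f,P):
    c=cal(f); return cv2.projectPoints(np.array(P,float).reshape(-1,1,3),c['rvec'],c['tvec'],c['camera_matrix'],c['D'])[0].reshape(-1,2)
E
python3 - <<'E'
from h import *
a=snap('scene','scene0'); b=snap('side','side0'); w=snap('wrist','wrist0')
print(sensors.observe(), arm.nose_length)
for n in('scene0','side0'):
  c=cal(n);R=cv2.Rodrigues(c['rvec'])[0];print(n,-R.T@c['tvec'].reshape(3),R[2])
cv2.imwrite('pics/sc.png',cv2.resize(a,(800,600),interpolation=cv2.INTER_CUBIC))
E
```

```text
{'clock': 0.15, 'joints': array([-0.10265874,  0.4350383 ,  0.02498383,  1.57385706, -0.0115777 ,
        1.13404248, -0.07511155]), 'dq': array([-0.00067279,  0.00103552, -0.00023288, -0.0033663 , -0.00012551,
       -0.00249692, -0.00067124]), 'joint_efforts': array([ 9.13879558e-04, -6.68263149e+01,  9.85680185e-01, -3.14695251e+01,
       -6.03506877e-02,  3.94195947e-02,  8.07748006e-05]), 'position': array([ 6.24634755e-01, -2.08831701e-05,  2.45152683e-01]), 'ee_rot': array([-2.22093400e+00, -2.22088850e+00,  1.47320931e-03]), 'force': array([-1.23358135,  0.42868895,  0.1200349 ]), 'ft_torque': array([0.02152932, 0.02034349, 0.02362146]), 'gripper_force': 0.0, 'width': 1.0003818199372203} 0.019
scene0 [ 1.04794365 -0.32731498  0.85610338] [-0.48857614  0.34496683 -0.80143075]
side0 [ 0.11248616 -0.6838914   1.10915937] [ 0.33190036  0.50272291 -0.79819285]
```

View pics/sc.png

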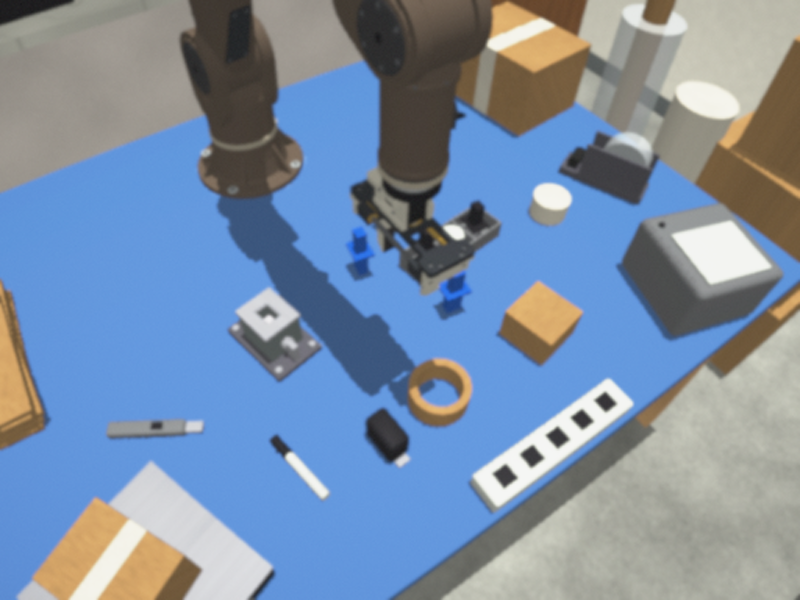

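View pics/side0.png

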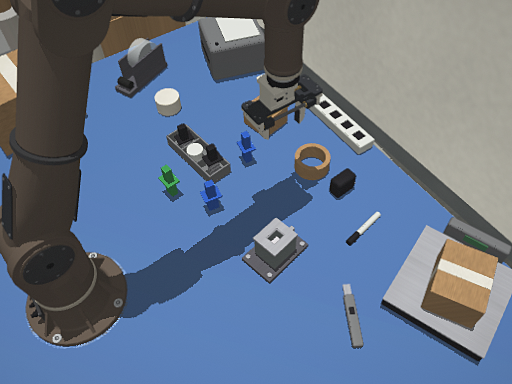

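Side view: the bin is around (198,155). It holds black cartridges at (182,131) and (211,153) and the white plug at (195,149). The look-alikes are blue at (246,145) and (210,193), and green at (169,178). The magazine mouth is at about (276,238). Next I'll crop in on the bin and magazine.

```bash
python3 - <<'E'
from h import *
a=cv2.imread('pics/side0.png')
c=a[105:205,140:260]; d=a[205:290,230:320]
cv2.imwrite('pics/crop1.png',np.hstack([cv2.resize(c,(480,400),interpolation=cv2.INTER_CUBIC),cv2.resize(a[205:285,238:302],(320,400),interpolation=cv2.INTER_CUBIC)]))
for uv in ((182,131),(195,149),(211,153)): print(uv,pix('side0',[uv],.06)[0],pix('side0',[uv],.1)[0])
print('mouth',pix('side0',[(276,238)],.085))
E
```

```text
(182, 131) [0.4700934  0.29432545 0.06      ] [0.45645935 0.25703019 0.1       ]
(195, 149) [0.46617706 0.20823813 0.06      ] [0.45269233 0.17422502 0.1       ]
(211, 153) [0.49641548 0.16772454 0.06      ] [0.48177788 0.13525603 0.1       ]
mouth [[ 0.47543527 -0.18531404  0.085     ]]
```

View pics/crop1.png

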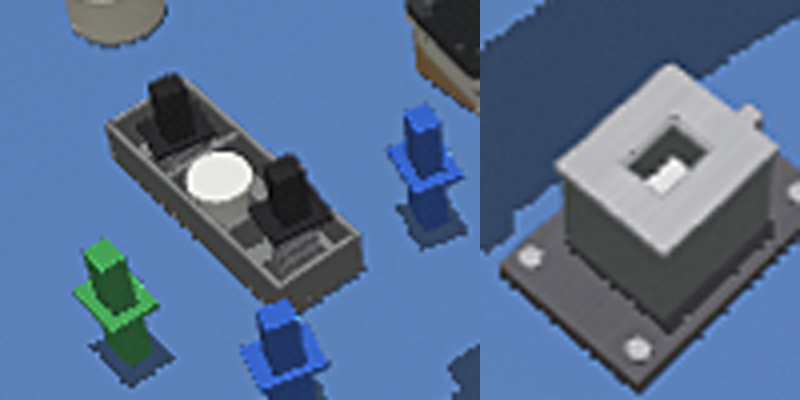

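The near cartridge, crop (285,190), i.e. side pixel (211,152), has its shoulder standing above the bin wall. The far one at (182,131) sits down inside the bin, so the near one should be the tall one. I'll check that numerically.

```bash
python3 - <<'E'
from h import *
B=pix('side0',[(166.7,136.5),(185,123.75),(230.5,164.5),(209.5,177.5)],.04)
M=pix('side0',[(276,218),(253,238),(275.6,255.4),(297.6,234.6)],.085)
W=pix('side0',[(238+(x-480)/5,205+y/5) for x,y in((675,123),(627,160),(663,195),(710,160))],.085)
for n,Q in(('bin',B),('mag',M),('well',W)):
  e=np.roll(Q,-1,0)-Q; print(n,Q.mean(0),np.linalg.norm(e,axis=1),np.degrees(np.arctan2(e[:,1],e[:,0])))
# compartments
c=B.mean(0); l=(B[2]-B[1]); l/=np.linalg.norm(l)
for s in(-.071,0,.071):
  p=c+s*l; print(p, [proj('side0',[[p[0],p[1],z]])[0].round(1) for z in(.087,.112)])
E
```

```text
bin [0.47682174 0.21880508 0.04      ] [0.0734942  0.22344278 0.07450036 0.21427977] [  11.76714961  -82.89582902 -175.35112449   96.78838003]
mag [ 0.47749317 -0.18060851  0.085     ] [0.08226986 0.07392837 0.08025132 0.07259781] [-169.21708341  -76.39606042   11.68169281  102.05371576]
well [ 0.47683826 -0.18230489  0.085     ] [0.03217505 0.0266909  0.03069955 0.0275296 ] [-173.14837187  -83.53914351    5.37938052   93.37866303]
[0.46804091 0.28926001 0.04      ] [array([180.9, 126. ]), array([179.6, 120. ])]
[0.47682174 0.21880508 0.04      ] [array([195.2, 139. ]), array([194.1, 133. ])]
[0.48560258 0.14835015 0.04      ] [array([210.3, 152.6]), array([209.3, 146.7])]
```

The near cartridge's top fits a height of 107+5 mm and the far one's fits 82+5 mm, so the near one at about (0.486, 0.148) is the tall one. I'll go above it for a close look.

arm_command(deltas=[0,0,0,-0.035,0.037,0,91,0,0,0,-0.07,0.074,0,91,0,0,0,-0.105,0.111,0,91,0,0,0.07,-0.14,0.148,0,91,0,0,0.07,-0.14,0.148,0,91,0,0,0.07,-0.14,0.148,0,91,0,0,0.07,-0.14,0.148,0,91])

```text
clock: 0.85
position: [0.4858, 0.147, 0.2458]
ee_rot: [2.098, 2.338, -0.0]
force: [0.1, -0.1, 0.8]
width: 0.989
gripper_force: 0.0
```

```bash
python3 - <<'E'
from h import *
s=sensors.observe();print(s['clock'],s['position'],s['ee_rot'],s['force'])
a=snap('wrist','wrist1'); cv2.imwrite('pics/w1.png',cv2.resize(a,(800,600),interpolation=cv2.INTER_CUBIC))
c=cal('wrist1');R=cv2.Rodrigues(c['rvec'])[0];print(-R.T@c['tvec'].reshape(3),R[2])
E
```

```text
0.85 [0.48579993 0.14696312 0.24575281] [ 2.09775363e+00  2.33763114e+00 -1.17386513e-04] [ 0.08810317 -0.07754275  0.83691687]
[0.47670332 0.22248235 0.38358661] [ 0.0311994  -0.28240138 -0.95878885]
```

View pics/w1.png

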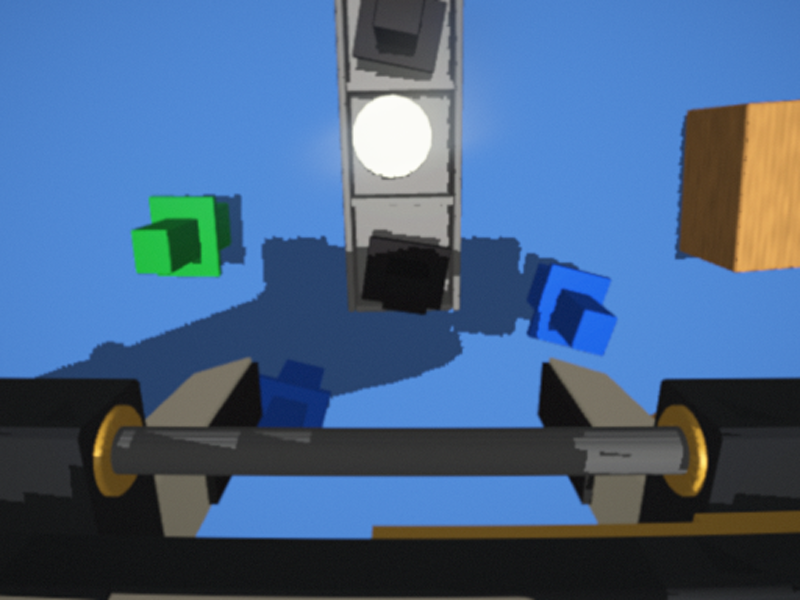

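The close view shows the bin in line with the tool. The tall cartridge is at about (405,272), slightly turned, the plug at (392,136) and the short cartridge at (400,30). The tall one is dark, so I'll brighten a crop.

```bash
python3 - <<'E'
from h import *
a=cv2.imread('pics/wrist1.png')[140:210,210:310]
a=np.clip(255*(a/255.)**.45*1.3,0,255).astype('uint8')
cv2.imwrite('pics/w1c.png',cv2.resize(a,(800,560),interpolation=cv2.INTER_CUBIC))
E
```

```text
(no output)
```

View pics/w1c.png

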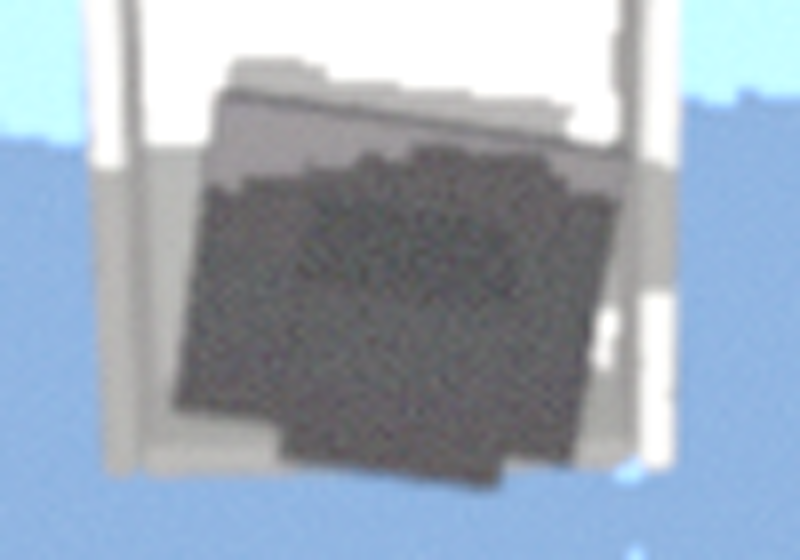

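```bash
python3 - <<'E'
from h import *
f=lambda L:[(210+(x+.5)/8-.5,140+(y+.5)/8-.5) for x,y in L]
S=pix('wrist1',f([(222,92),(632,155),(572,460),(178,408)]),.066)
e=np.roll(S,-1,0)-S
print(S.mean(0),np.linalg.norm(e,axis=1),np.degrees(np.arctan2(e[:,1],e[:,0])))
T=pix('wrist1',f([(282,458),(498,487)]),.112);d=T[1]-T[0];print(T.mean(0),np.linalg.norm(d),np.degrees(np.arctan2(d[1],d[0])))
u=d/np.linalg.norm(d); print('centre from block',T.mean(0)+.01*np.array([-u[1],u[0],0]))
s=sensors.observe();print(s['position'],s['ee_rot'])
E
```

```text
[0.48907539 0.14677129 0.066     ] [0.04883701 0.03820844 0.04832653 0.03901743] [ -2.61174347 -93.2751471  178.35039457  87.49824596]
[0.48842359 0.13724945 0.112     ] 0.022762606321596747 -1.8160466956936272
centre from block [0.4887405  0.14724443 0.112     ]
[0.48599619 0.14664641 0.24565136] [ 2.09885742e+00  2.33677500e+00 -3.33119719e-04]
```

arm_command(deltas=[0,0,-0.05,0.003,0,-0.02,50,0,0,-0.095,0.003,0,-0.05,50,0,0,-0.095,0.003,0,-0.08,50,0,0,-0.095,0.003,0,-0.11,50,0,0,-0.095,0.003,0,-0.13,50,0,0,-0.095,0.003,0,-0.145,50,0,0,-0.095,0.003,0,-0.155,50,0,0,-0.095,0.003,0,-0.155,50,0,0,-0.095,0.003,0,-0.155,20,0,0,-0.095,0.003,0,-0.155,20,0,0,-0.095,0.003,0,-0.155,20,0,0,-0.095,0.003,0,-0.155,20,0,0,-0.095,0.003,0,-0.155,20,0,0,-0.095,0.003,0,-0.155,20], force=40)

```text
clock: 2.3
position: [0.4884, 0.1481, 0.0912]
ee_rot: [2.264, 2.177, 0.001]
force: [-0.8, -1.0, 6.6]
width: 0.259
gripper_force: 40.0
```

arm_command(deltas=[0,0,0,0,0,0.02,20,0,0,0,0,0,0.05,20,0,0,0,0,0,0.09,20,0,0,0,0,0,0.13,20,0,0,0.03,-0.001,-0.03,0.15,20,0,0,0.06,-0.003,-0.07,0.15,20,0,0,0.09,-0.005,-0.11,0.15,20,0,0,0.12,-0.006,-0.15,0.15,20,0,0,0.155,-0.007,-0.19,0.15,20,0,0,0.155,-0.009,-0.23,0.15,20,0,0,0.155,-0.01,-0.27,0.15,20,0,0,0.155,-0.011,-0.3,0.15,20,0,0,0.155,-0.011,-0.32,0.15,20,0,0,0.155,-0.011,-0.329,0.15,20,0,0,0.155,-0.011,-0.329,0.15,20,0,0,0.155,-0.011,-0.329,0.15,20])

```text
clock: 3.9
position: [0.4771, -0.1797, 0.2405]
ee_rot: [-1.982, -2.437, -0.001]
force: [-0.1, -0.9, -1.6]
width: 0.26
gripper_force: 40.0
```

```bash
python3 - <<'E'
from h import *
s=sensors.observe();print(s['clock'],s['position'],s['ee_rot'],s['force'],s['width'])
a=snap('wrist','wrist2'); b=snap('side','side2')
cv2.imwrite('pics/w2.png',cv2.resize(a,(800,600),interpolation=cv2.INTER_CUBIC))
cv2.imwrite('pics/s2.png',cv2.resize(b[150:290,190:350],(800,700))[:600])
E
```

```text
3.9 [ 0.47708014 -0.1796908   0.24051443] [-1.98166438e+00 -2.43671967e+00 -6.21157417e-04] [-0.11169901 -0.8802365  -1.5765028 ] 0.25971019854685423
```

View pics/w2.png

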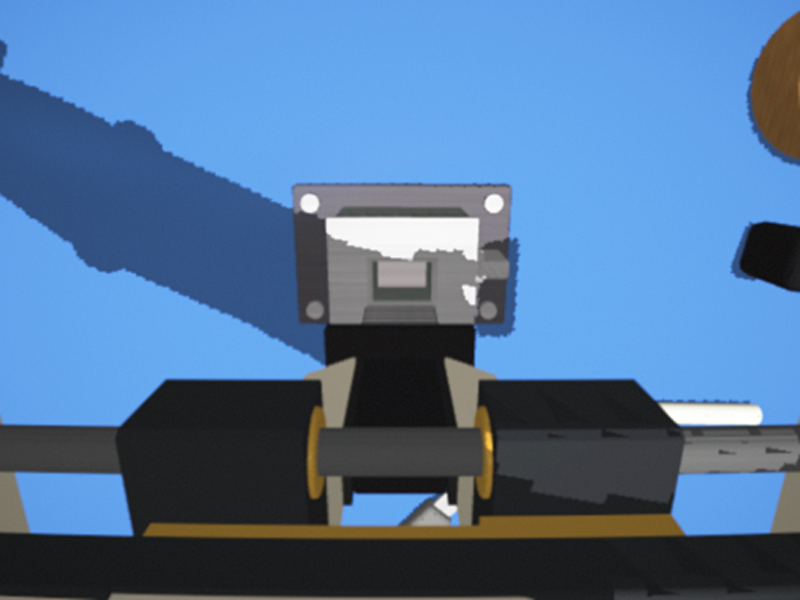

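The mouth is visible at about (372..432, 258..300). The held stack's bottom edge is at about (365..435, 306), and the rim's left and right edges are at about x 327 and 478. I'll enlarge it for exact edges.

```bash
python3 - <<'E'
from h import *
a=cv2.imread('pics/wrist2.png')[130:215,200:315]
a=np.clip(255*(a/255.)**.6*1.1,0,255).astype('uint8')
cv2.imwrite('pics/w2c.png',cv2.resize(a,(805,595),interpolation=cv2.INTER_CUBIC)[:,:800])
E
```

```text
(no output)
```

View pics/w2c.png

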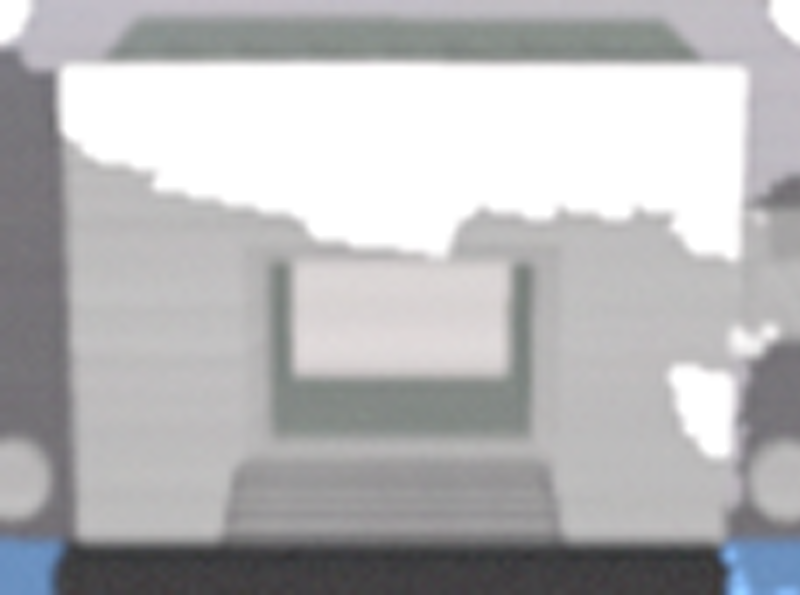

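```bash
python3 - <<'E'
from h import *
f=lambda L:[(200+(x+.5)/7-.5,130+(y+.5)/7-.5) for x,y in L]
def show(n,L,z):
  P=pix('wrist2',f(L),z);e=np.roll(P,-1,0)-P
  print(n,P.mean(0).round(4),np.linalg.norm(e,axis=1).round(4),np.degrees(np.arctan2(e[:,1],e[:,0])).round(1));return P
W=show('well',[(275,258),(533,258),(533,437),(275,437)],.082)
C=show('chamfer top edge',[(245,240),(560,240)],.085)
R=show('rim top edge',[(58,65),(748,65)],.085)
th=np.radians(12);n=np.array([-np.sin(th),np.cos(th),0])
print('centre from chamfer',C.mean(0)-.015*n,'from rim',R.mean(0)-.037*n)
for z in(.152,.154,.156):
  B=show('stack',[(237,460),(548,460)],z); print(B.mean(0)-.01*n)
P=show('shoulder edge',[(55,548),(727,548)],.211)
print('shoulder centre',P.mean(0)-.02*n)
s=sensors.observe();print(s['position'])
E
```

```text
well [ 0.4776 -0.1789  0.082 ] [0.0327 0.0236 0.0334 0.0236] [  11.8  -77.3 -168.2  101. ]
chamfer top edge [ 0.4743 -0.1645  0.085 ] [0.0394 0.0394] [  11.8 -168.2]
rim top edge [ 0.4699 -0.1431  0.085 ] [0.0846 0.0846] [  11.8 -168.2]
centre from chamfer [ 0.47746023 -0.17918629  0.085     ] from rim [ 0.47760464 -0.17928324  0.085     ]
stack [ 0.4748 -0.173   0.152 ] [0.0308 0.0308] [  11.8 -168.2]
[ 0.47690146 -0.18273832  0.152     ]
stack [ 0.4747 -0.1724  0.154 ] [0.0305 0.0305] [  11.8 -168.2]
[ 0.47677708 -0.1821425   0.154     ]
stack [ 0.4746 -0.1718  0.156 ] [0.0303 0.0303] [  11.8 -168.2]
[ 0.4766527  -0.18154669  0.156     ]
shoulder edge [ 0.4724 -0.1621  0.211 ] [0.0498 0.0498] [  11.8 -168.2]
shoulder centre [ 0.47659502 -0.18164317  0.211     ]
[ 0.4772119  -0.1793911   0.24064989]
```

arm_command(deltas=[0,0,0,0.001,0.0025,0,20,0,0,0,0.001,0.0025,-0.02,20,0,0,0,0.001,0.0025,-0.04,20,0,0,0,0.001,0.0025,-0.055,20,0,0,0,0.001,0.0025,-0.062,20,0,0,0,0.001,0.0025,-0.068,20,0,0,0,0.001,0.0025,-0.073,20,0,0,0,0.001,0.0025,-0.078,20,0,0,0,0.001,0.0025,-0.083,20,0,0,0,0.001,0.0025,-0.088,20,0,0,0,0.001,0.0025,-0.088,20], force=55)

```text
clock: 5.1
position: [0.4777, -0.1784, 0.1521]
ee_rot: [-1.983, -2.436, 0.001]
force: [-0.6, -0.3, -1.7]
width: 0.257
gripper_force: 55.0
```

It has entered the well with no contact force. Pressing on slowly.

arm_command(deltas=[0,0,0,0,0,-0.004,20,0,0,0,0,0,-0.008,20,0,0,0,0,0,-0.012,20,0,0,0,0,0,-0.016,20,0,0,0,0,0,-0.02,20,0,0,0,0,0,-0.024,20,0,0,0,0,0,-0.028,20,0,0,0,0,0,-0.031,20,0,0,0,0,0,-0.031,20,0,0,0,0,0,-0.031,20])

```text
clock: 6.1
position: [0.4781, -0.1786, 0.1219]
ee_rot: [1.983, 2.436, 0.0]
force: [-2.2, 1.1, 7.1]
width: 0.258
gripper_force: 55.0
```

arm_command(deltas=[0,0,0,0,0,-0.001,20,0,0,0,0,0,-0.002,20,0,0,0,0,0,-0.003,20,0,0,0,0,0,-0.004,20,0,0,0,0,0,-0.005,20,0,0,0,0,0,-0.005,20,0,0,0,0,0,-0.005,20])

```text
clock: 6.8
position: [0.4781, -0.1786, 0.117]
ee_rot: [1.983, 2.436, 0.0]
force: [-1.5, 0.1, 8.8]
width: 0.262
gripper_force: 55.0
```

arm_command(deltas=[0,0,0,0,0,-0.0005,20,0,0,0,0,0,-0.001,20,0,0,0,0,0,-0.0015,20,0,0,0,0,0,-0.002,20,0,0,0,0,0,-0.002,20,0,0,0,0,0,-0.002,20])

```text
clock: 7.4
position: [0.4782, -0.1786, 0.1162]
ee_rot: [1.983, 2.436, 0.001]
force: [-6.9, 2.3, 24.8]
width: 0.258
gripper_force: 55.0
```

Resistance has turned rigid (25 N) at the expected height. I'll add slightly more push, hold, and check by eye.

arm_command(deltas=[0,0,0,0.0003,0,-0.0004,20,0,0,0,0.0003,0,-0.0004,20,0,0,0,0.0003,0,-0.0004,20,0,0,0,0.0003,0,-0.0004,20,0,0,0,0.0003,0,-0.0004,20,0,0,0,0.0003,0,-0.0004,20])

```text
clock: 8.0
position: [0.4782, -0.1786, 0.1162]
ee_rot: [1.983, 2.436, 0.001]
force: [-9.9, 3.8, 31.0]
width: 0.256
gripper_force: 55.0
```

```bash
python3 - <<'E'
from h import *
s=sensors.observe();print(s['clock'],s['position'],s['force'])
a=snap('wrist','wrist3'); b=snap('side','side3'); c=snap('scene','scene3')
r=lambda i:cv2.resize(i,(400,300),interpolation=cv2.INTER_AREA)
cv2.imwrite('pics/f.png',np.vstack([np.hstack([r(b),r(c)]),np.hstack([cv2.resize(b[190:280,220:340],(400,300)),cv2.resize(a[150:270,170:330],(400,300))])]))
print(sensors.observe()['force'])
E
```

```text
8.0 [ 0.47818157 -0.17861427  0.11617938] [-9.85418843  3.84509936 30.95875412]
[-9.2651744   3.34659497 30.74533418]
```

View pics/f.png

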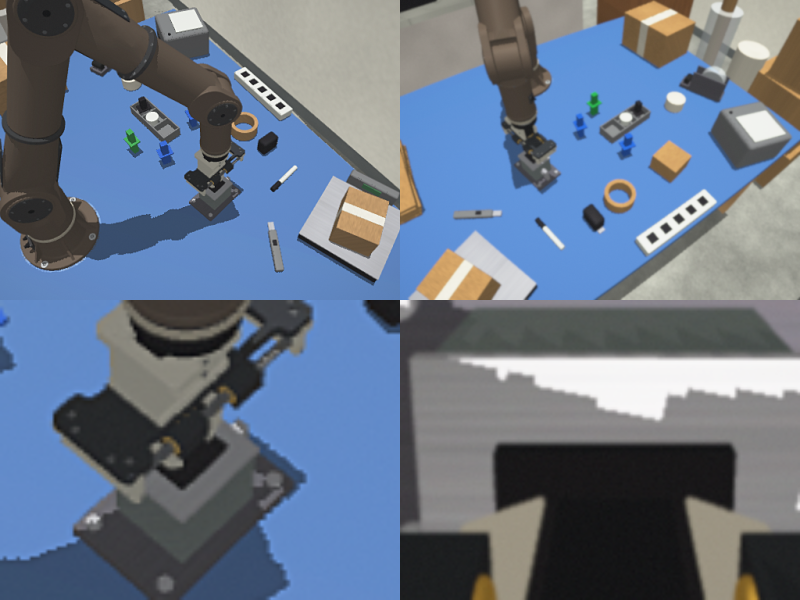

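The shoulder plate lies flat on the rim, at crop (615,450). The push is a steady 31 N, the other two things are still in the bin, and everything else looks undisturbed. Handing in.

```bash
python3 -c "
from cell import arm
print(arm.sign_off())"
```

```text
the job is handed in; nothing more can be done
None
```

The full cartridge is in the magazine well, seals down, with its shoulder plate on the steel rim; the gripper still holds it there with a steady push of about 31 N, and the job was handed in at about 8 s on the robot's clock.

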